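# Start the sample stage from its control console

## Task

Start the sample stage from the small grey console on the bench: first press down the raised end of the flat rocker to switch it over, then push the large round button fully in (it stays in), then press the wide bar key fully down with the fingertips and finish while still holding it down. Keep strictly to this order, do not press the small round button at all, and leave the loose sample, jar and block where they stand.

Things in the scene. Friction and masses are not known exactly. Their poses are not given: they have to be found in the camera images.
- console: Low grey control console fixed on the bench, 90 mm (x) by 320 mm (y), deck 40 mm high. Origin at the centre of its underside; x points away from the robot side, y along its length to the left, z up. On its deck stand four black modules side by side, each 84 x 71 x 10 mm with one grey control, in an order that differs each time. Its yaw gives the line along which the controls lie.
- rocker_raised_end (a point): Press point on the top face of the flat rocker (grey paddle 56 mm along the console's x, 30 mm wide), 20 mm from its pivot at the end that starts raised, the end nearer the robot. It starts about 66 mm above the bench, and goes down about 8 mm when the rocker is switched over. The rocker takes about 4 N here and stays where it is left.
- rocker (a joint): Angle of the rocker in rad: 0 to 0.06 at the start (near end raised, off), 0.4 fully over (near end down, on). It counts as on above 0.3.
- large_button_top (a point): Centre of the top of the large round button (40 mm across), 66 mm above the bench when out, 58 mm when fully in. It needs about 4 N, goes straight down, has no spring and stays in.
- large_button (a joint): Travel of the large round button in m: 0 out, 0.008 fully in; counts as pushed in above 0.0055.
- small_button_top (a point): Centre of the top of the small round button (20 mm across), 66 mm above the bench; not to be pressed.
- small_button (a joint): Travel of the small round button in m: 0 out, 0.006 fully in; springs back. Must stay out.
- bar_key_top (a point): Centre of the top of the wide bar key (28 mm along the console's x, 56 mm along its y, rounded), 66 mm above the bench when out, 58 mm when fully down. Sprung: 1.5 N to start it, 5 N fully down; it comes up again when let go.
- bar_key (a joint): Travel of the bar key in m: 0 up, 0.008 fully down; counts as held down above 0.005.
- bar_module: The module that carries the bar key, 84 x 71 x 10 mm. Its axes are the console's: x away from the robot side (near to far), y left, z up. It sits in any of four slots 75 mm apart along the console; origin at the centre of its underside, 40 mm above the bench.
- sample: Loose grey metal sample cylinder, 36 mm across, 28 mm high, in front of the console; origin at the centre of its underside. Leave alone.
- jar: Loose low white jar, 45 mm across, 24 mm high, behind the console; origin at the centre of its underside. Leave alone.
- block: Loose steel block 24 x 40 x 25 mm, to the right of the console; origin at the centre of its underside. Leave alone.

How it is judged:
On the way, in this order (a step that is already met when the one before it is completed fails the run):
1. the rocker is switched over (value of joint rocker above 0.3 rad), for 0.1 s.
2. the large round button is pushed in and stays in (value of joint large_button above 0.0055 m), for 0.1 s.
3. the bar key is held down by the fingers (value of joint bar_key above 0.005 m and contact force between the fingers and bar_module above 0.5 N), for 0.2 s.
At the end, for the whole second after the job is handed in: Rocker over (above 0.3 of 0.4 rad), large button in (above 5.5 of 8 mm), small button out (under 2 mm), and the bar key held more than 5 of its 8 mm down by the fingers, which press on it with more than 0.5 N (all of step 3 and value of joint rocker above 0.3 rad and value of joint large_button above 0.0055 m and value of joint small_button below 0.002 m); the arm keeps its last pose, push and grip.
It fails at once if the small round button is pressed (2 mm or more) (value of joint small_button above 0.002 m).
It fails at once if the large button is pushed before the rocker is over (value of joint rocker below 0.25 rad and value of joint large_button above 0.003 m).
It fails at once if the bar key is pressed before the large button is in (value of joint large_button below 0.005 m and value of joint bar_key above 0.003 m).
It fails at once if the loose sample, jar or block is lifted or moved more than 15 mm (distance of any of sample, jar, block from where it was at the start of the episode above 0.015 m).
It also fails if it takes over 40 s, if anything falls off the work surface, if the arm or the gripper's body presses on something with over 40 N, if the wrist force passes 120 N, or if a joint passes its speed limit or range.

## Robot

A 7-joint arm with a two-finger parallel gripper is mounted at the origin on a cart in front of the work surface, level with it; the furniture and walls round the work are solid. World frame = base frame: x ahead of the robot, y to its left, z up, the work surface at z = 0. Lengths are in m, angles in rad, forces in N, time in s.
With the tool pointing down it reaches from about 0.4 to 0.85 m from the base axis. Payload 10.4 kg.
Tool frame: the origin (TCP) lies midway between the tips of the shut fingers; the grasp point (between the pads) lies 19 mm behind it; z points along the fingers, y is the line along which they close (so a half turn about z gives the same grasp; the last joint's range is limited). The gripper opens to 87 mm and grips with 3 to 60 N. Pads are 19 mm wide; open, the fingers measure 117 mm over their backs; the gripper's body (75 mm by 190 mm) begins 51 mm behind the grasp point.
Start: joints at [-1.149, 0.332, -0.065, 1.46, 0.022, 1.35, -0.088], TCP at [0.269, 0.564, 0.223] pointing down, gripper open.
Joint ranges: [-2.6, 2.6], [-0.5, 2.12], [-1.47, 1.34], [0.16, 2.42], [-1.27, 4.41], [0.06, 2.06], [-2.6, 2.6]. Speed limits (rad/s): [2.22, 2.22, 2.79, 2.79, 3.14, 3.14, 3.14].

## Interface

Orientations are given as a unit quaternion [x, y, z, w].
In Python, from bench import r gives the robot as it stands.
- The arm moves only by the tool apply_moves, never from a script. Its argument "steps" is a list of rows, each a list of 7 numbers: the turn, a rotation vector about the tool's x, y, z in rad, then the shift along the tool's x, y, z in mm, then the opening, from -1 (shut) to 1 (fully open). In form: [[ax, ay, az, x, y, z, claw], ...]. A call has 1 to 20 rows; each row is the pose to reach, as a shift and turn from the pose commanded when the call began, along the tool's axes at that moment; what a row does not reach only later rows make up. A row lasts 1/12 s, in which the tool goes at most 41.7 mm and 7.16 degrees, less where a joint would pass 70% of its speed; a pose out of reach is approached as far as the arm can. A call with a gripper value outside its range is refused whole. The fingers move at their own pace and stop on an object; "force" is the grip in N (left out, the last holds). Time passes only in rows, so rows that repeat a pose let the fingers close. It gives the time, the measured TCP pose, the force, the opening and the grip force at its end, in the units of the state.
- r.read_state(): the state, without advancing time (a new reading comes with each control period).
- r.camera(name): name is "scene" or "top"; returns a dict with "pixels" (384x512x3 uint8, red, green, blue), "z_map" (384x512 float32, m along the optical axis (not along the pixel's ray), 0 where there is no reading), "fovy" (degrees; the focal length in pixels is half the picture's height over the tangent of half this angle, whatever the lens; pixels are square), "cx", "cy" (the principal point, pixels), "position" and "orientation" of the camera in the world. Camera axes: x right, y down, z forward; pixel columns grow to the right and rows downward; lengths in m; the calibration is good to about 2 mm. A picture is of the moment at which its call begins.
- r.close_job(): hands the job in; it is judged then, once.
The state is a dict: "time": time; "joint_positions": joint angles; "joint_vel": joint speeds; "joint_torque": joint torques, N m; "ee_pos": TCP position; "eef_rot": TCP orientation; "ft_force": force on the tool from outside, world axes, zero at the start; "torque": the same for the moment, N m; "width": finger opening in m; "grip_force": force on a finger pad.
Only numpy, scipy, OpenCV 4.12 (cv2) and the standard library are available. Lean on these libraries where they do the work, as an engineer would, in place of code of your own. Each camera call takes 0.05 s, during which the arm holds its last target. There are 200 camera calls.

## Working session

There is one attempt and no reset: what is moved stays moved. The work goes in short steps, Python scripts to look and compute and a tool call to move; the robot and the scene stay as the last step left them, time stands still between calls to the robot, and variables do not carry over. Pictures are saved under pics/ and viewed, at most 10 in all, crops included, and the job is handed in when it is done.

Besides the shell and the picture viewer there is one more tool, called after "Emit:" by a JSON object that holds its "name" and its "arguments", one argument or row to a line. apply_moves: Moves the arm, as the interface text tells. Its arguments: {"type":"object","properties":{"steps":{"type":"array","items":{"type":"array","items":{"type":"number"}}},"force":{"type":"number"}},"required":["steps"]}

```bash
mkdir -p pics
cat > h.py <<'E'
import numpy as np, cv2
from scipy.spatial.transform import Rotation as R
from bench import r
def cloud(c):
    z=c["z_map"]; h,w=z.shape; f=h/2/np.tan(np.radians(c["fovy"])/2)
    u,v=np.meshgrid(np.arange(w),np.arange(h))
    p=np.stack([(u-c["cx"])/f*z,(v-c["cy"])/f*z,z],-1)
    o=np.array(c["orientation"])
    M=R.from_quat(o).as_matrix() if o.size==4 else o.reshape(3,3)
    P=p@M.T+np.array(c["position"]); P[z==0]=np.nan
    return P
E
python3 - <<'E'
from h import *
for n in ("top","scene"):
    c=r.camera(n); np.save(n+".npy",cloud(c)); cv2.imwrite(f"pics/{n}0.png",c["pixels"][:,:,::-1]); print(n,c["fovy"],c["position"],c["orientation"])
print(r.read_state())
E
```

```text
top 44.35007596591903 [ 0.35768639 -0.03050151  0.97934589] [-0.69815747  0.70916016 -0.07098834  0.06803434]
scene 52.65043899251161 [-0.02133571 -0.60861054  0.41503822] [ 0.7786972  -0.30434768  0.20285763 -0.50975675]
{'time': 0.1, 'joint_positions': array([-1.14861469,  0.33281341, -0.0646831 ,  1.46082208,  0.02161581,
        1.3499013 , -0.08848829]), 'joint_vel': array([-0.00068373, -0.0014896 , -0.00057604, -0.00235372, -0.00054136,
        0.0008063 ,  0.00227901]), 'joint_torque': array([ 3.07626608e-03, -6.24542212e+01,  2.54861108e-02, -3.90717781e+01,
       -6.14733389e-02,  3.66644806e-02,  7.40975725e-05]), 'ee_pos': array([0.26878695, 0.56388355, 0.22184734]), 'eef_rot': array([ 2.20553528e-01,  9.75374672e-01, -6.16063979e-04, -1.00363553e-04]), 'ft_force': array([-0.7369966 , -0.07109493, -0.68269756]), 'torque': array([ 0.0219769 , -0.01524985, -0.03912717]), 'grip_force': 0.0, 'width': 0.0870338415680044}
```

View pics/top0.png

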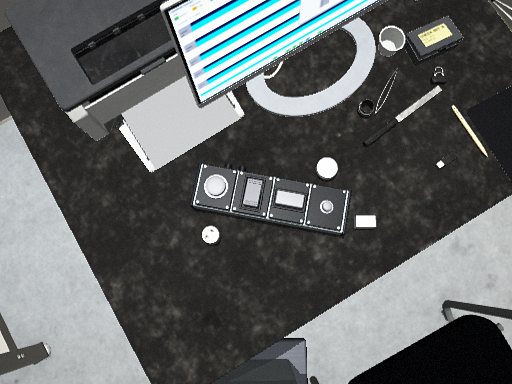

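View pics/scene0.png

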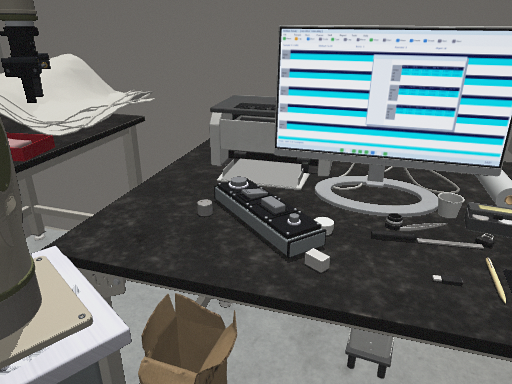

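Top view: large button at pixel (215,186), rocker (253,193), bar key (290,199) and small button (326,206), running left to right. The sample is at (210,235), the jar at (327,168) and the block at (366,221). Next I'll measure the console and controls.

Run:
```python
from h import *
P=np.load("top.npy"); im=cv2.imread("pics/top0.png")
m=np.zeros(P.shape[:2],bool); m[150:245,180:365]=1
d=m&(P[...,2]>.030)&(P[...,2]<.085)
d=cv2.morphologyEx(d.astype(np.uint8),cv2.MORPH_OPEN,np.ones((5,5)))
n,l,s,_=cv2.connectedComponentsWithStats(d); k=1+np.argmax(s[1:,4]); q=P[l==k]
rc=cv2.minAreaRect((q[:,:2]*1000).astype(np.float32)); print("console",rc,len(q))
for nm,(u,v) in dict(large=(215,186),rocker=(253,193),bar=(290,199),small=(326,206)).items():
    w=np.zeros_like(m); w[v-16:v+17,u-15:u+16]=1
    a=P[w&(P[...,2]>.057)]; 
    print(nm,len(a),P[v,u].round(4),"mean",a.mean(0).round(4),cv2.minAreaRect((a[:,:2]*1000).astype(np.float32)),a[:,2].max())
for v in range(176,212,3): print(v,P[v,253-(v-193)//8].round(3),P[v,290-(v-199)//8].round(3))
for u,v in((210,235),(327,168),(366,221)): print(P[v,u])
c=cv2.resize(im[150:245,180:365],None,fx=4,fy=4,interpolation=cv2.INTER_CUBIC); cv2.imwrite("pics/crop.png",c)
```

```text
console ((528.5322265625, -51.89715576171875), (320.404296875, 92.18949890136719), 78.5973129272461) 6808
large 313 [0.5474 0.0579 0.0689] mean [0.5493 0.0581 0.0651] ((549.9632568359375, 57.5804443359375), (37.44676971435547, 38.378334045410156), 88.81087493896484) 0.0692832485310303
rocker 392 [ 0.5331 -0.0168  0.0642] mean [ 0.5336 -0.0149  0.0621] ((537.4636840820312, -16.269495010375977), (38.99471664428711, 60.62850570678711), 81.04811096191406) 0.06951424597635791
bar 405 [ 0.5195 -0.0895  0.0663] mean [ 0.5194 -0.0885  0.0654] ((520.3649291992188, -88.48323822021484), (55.83319091796875, 28.676401138305664), 78.85552215576172) 0.07076990406924522
small 84 [ 0.5047 -0.16    0.0651] mean [ 0.5051 -0.1612  0.065 ] ((505.2127685546875, -161.31430053710938), (18.150529861450195, 18.88874626159668), 89.4098129272461) 0.06958743887993835
176 [ 0.571 -0.023  0.051] [ 0.581 -0.102 -0.001]
179 [ 0.564 -0.021  0.05 ] [ 0.575 -0.101 -0.001]
182 [ 0.556 -0.021  0.059] [ 0.557 -0.098  0.049]
185 [ 0.549 -0.019  0.063] [ 0.552 -0.096  0.046]
188 [ 0.544 -0.019  0.06 ] [ 0.545 -0.095  0.05 ]
191 [ 0.538 -0.019  0.06 ] [ 0.538 -0.093  0.054]
194 [ 0.531 -0.017  0.063] [ 0.529 -0.092  0.067]
197 [ 0.525 -0.017  0.063] [ 0.524 -0.092  0.065]
200 [ 0.519 -0.017  0.063] [ 0.517 -0.089  0.069]
203 [ 0.513 -0.015  0.065] [ 0.512 -0.089  0.066]
206 [ 0.507 -0.015  0.064] [ 0.506 -0.089  0.062]
209 [ 0.503 -0.012  0.049] [ 0.502 -0.088  0.054]
[0.45507311 0.07170108 0.0272716 ]
[ 0.59183622 -0.17144803  0.02279874]
[ 0.47889181 -0.24592159  0.02510509]
```

View pics/crop.png

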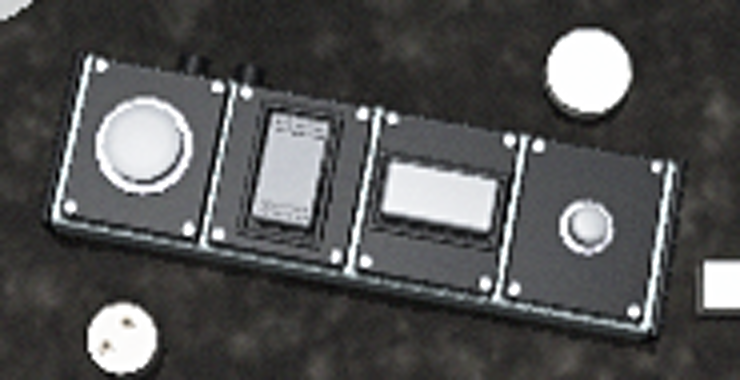

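```bash
cat >> h.py <<'E'
YAW=-0.20; C=np.array([.5285,-.0519]); X=np.array([np.cos(YAW),np.sin(YAW)]); Y=np.array([-X[1],X[0]])
T=dict(rocker=C+.0375*Y-.020*X,large=C+.1125*Y,bar=C-.0375*Y)
def go(name,z):
    s=r.read_state(); M=R.from_quat(s["eef_rot"]); t=np.append(T[name],z)
    g=R.from_matrix(np.column_stack([np.append(-X,0),np.append(Y,0),[0,0,-1]]))
    print(name,t.round(4),"turn",(M.inv()*g).as_rotvec().round(4),"shift mm",(M.inv().apply(t-s["ee_pos"])*1000).round(1),s["time"])
E
python3 -c "
from h import *
go('rocker',.10)"
```

```text
rocker [ 0.5163 -0.0112  0.1   ] turn [-1.200e-03 -1.000e-04 -2.448e-01] shift mm [-470.9 -412.4  122.4] 0.1
```

Emit:
{"name": "apply_moves", "arguments": {
  "steps": [
    [0,0,-0.245,-471,-412,60,-1],
    [0,0,-0.245,-471,-412,60,-1],
    [0,0,-0.245,-471,-412,60,-1],
    [0,0,-0.245,-471,-412,60,-1],
    [0,0,-0.245,-471,-412,60,-1],
    [0,0,-0.245,-471,-412,60,-1],
    [0,0,-0.245,-471,-412,60,-1],
    [0,0,-0.245,-471,-412,60,-1],
    [0,0,-0.245,-471,-412,60,-1],
    [0,0,-0.245,-471,-412,60,-1],
    [0,0,-0.245,-471,-412,60,-1],
    [0,0,-0.245,-471,-412,60,-1],
    [0,0,-0.245,-471,-412,60,-1],
    [0,0,-0.245,-471,-412,60,-1],
    [0,0,-0.245,-471,-412,60,-1],
    [0,0,-0.245,-471,-412,60,-1],
    [0,0,-0.245,-471,-412,60,-1],
    [0,0,-0.245,-471,-412,122,-1],
    [0,0,-0.245,-471,-412,122,-1],
    [0,0,-0.245,-471,-412,122,-1]
  ],
  "force": 20
}}

```text
time: 1.77
ee_pos: [0.5136, -0.0089, 0.0964]
eef_rot: [0.099, 0.995, -0.001, -0.004]
ft_force: [-0.9, -0.2, -0.2]
width: 0.0004
grip_force: 0.0
```

Run:
```python
from h import *
go('rocker',.07)
im=r.camera("scene")["pixels"][:,:,::-1]; cv2.imwrite("pics/s1.png",cv2.resize(im[100:290,150:400],None,fx=3,fy=3))
print(r.read_state()["ee_pos"],r.read_state()["width"],r.read_state()["ft_force"])
```

```text
rocker [ 0.5163 -0.0112  0.07  ] turn [-0.0019 -0.0069  0.0022] shift mm [-3.4 -1.6 26.4] 1.7667
[ 0.51497512 -0.00911355  0.09894734] 0.0005949497301873534 [0.25756057 0.0765915  0.74055499]
```

View pics/s1.png

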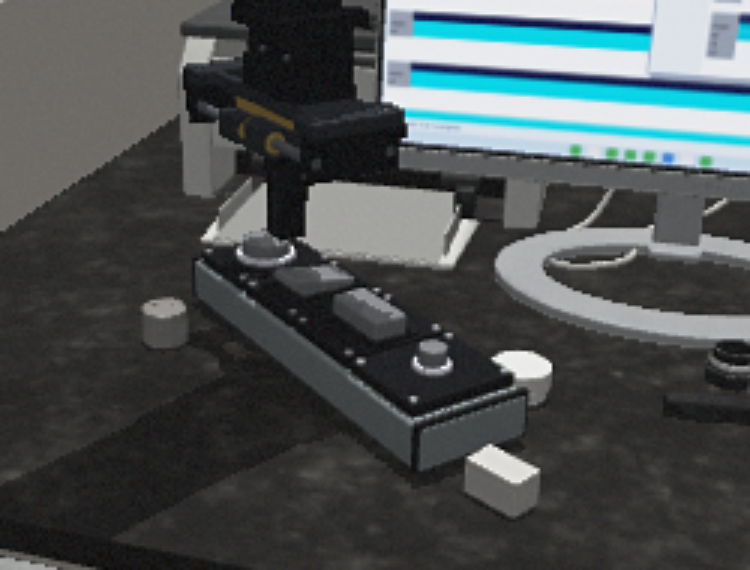

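The shut fingers are above the rocker's near end, with the rocker around (315,275) in this crop and nothing moved. Now I'll press down gradually.

Emit:
{"name": "apply_moves", "arguments": {
  "steps": [
    [0,0,0,-2,-2,15,-1],
    [0,0,0,-2,-2,28,-1],
    [0,0,0,-2,-2,31,-1],
    [0,0,0,-2,-2,33,-1],
    [0,0,0,-2,-2,35,-1],
    [0,0,0,-2,-2,37,-1],
    [0,0,0,-2,-2,39,-1],
    [0,0,0,-2,-2,41,-1],
    [0,0,0,-2,-2,42,-1],
    [0,0,0,-2,-2,42,-1],
    [0,0,0,-2,-2,42,-1],
    [0,0,0,-2,-2,42,-1]
  ]
}}

```text
time: 2.82
ee_pos: [0.5185, -0.0121, 0.0602]
eef_rot: [0.1, 0.995, 0.001, -0.0]
ft_force: [-10.6, 2.6, 20.4]
width: 0.0003
grip_force: 11.0
```

Emit:
{"name": "apply_moves", "arguments": {
  "steps": [
    [0,0,0,0,0,-20,-1],
    [0,0,0,0,0,-40,-1],
    [0,0,0,0,0,-40,-1],
    [0,0,0,-20,76,-40,-1],
    [0,0,0,-20,76,-40,-1],
    [0,0,0,-20,76,-40,-1],
    [0,0,0,-20,76,-40,-1],
    [0,0,0,-20,76,-40,-1]
  ]
}}

```text
time: 3.48
ee_pos: [0.553, 0.0575, 0.0982]
eef_rot: [0.1, 0.995, -0.0, -0.0]
ft_force: [-0.5, -0.6, -0.3]
width: 0.0004
grip_force: 0.0
```

Run:
```python
from h import *
go('large',.066)
c=r.camera("scene"); im=c["pixels"][:,:,::-1]; cv2.imwrite("pics/s2.png",cv2.resize(im[150:260,190:340],None,fx=5,fy=5))
P=cloud(c).reshape(-1,3); q=(P[:,:2]-C-.0375*Y); a,b=q@X,q@Y
for lo in (-.026,-.018,-.01,.002,.010,.018): 
    k=(a>lo)&(a<lo+.008)&(abs(b)<.012)&(P[:,2]<.08); print(lo,k.sum(),np.median(P[k,2]).round(4))
```

```text
large [0.5509 0.0584 0.066 ] turn [-0.0006 -0.0001  0.0003] shift mm [ 2.2  0.5 32.2] 3.4833
-0.026 19 0.0586
-0.018 20 0.0602
-0.01 18 0.0613
0.002 17 0.0639
0.01 21 0.0652
0.018 20 0.0674
```

View pics/s2.png

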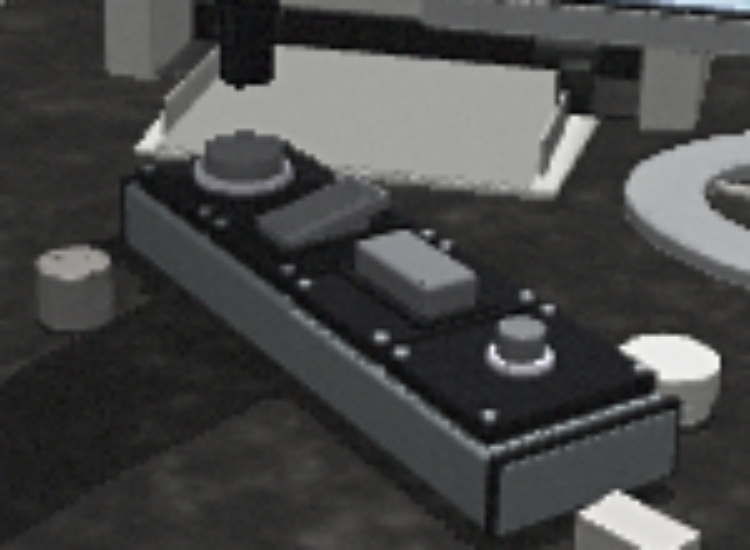

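The rocker (crop about (325,210)) now has its near end down, with a measured slope of about +0.2 rad, so it is over. Next I'll push the large button.

Emit:
{"name": "apply_moves", "arguments": {
  "steps": [
    [0,0,0,2,0,15,-1],
    [0,0,0,2,0,28,-1],
    [0,0,0,2,0,32,-1],
    [0,0,0,2,0,34,-1],
    [0,0,0,2,0,36,-1],
    [0,0,0,2,0,38,-1],
    [0,0,0,2,0,40,-1],
    [0,0,0,2,0,42,-1],
    [0,0,0,2,0,43,-1],
    [0,0,0,2,0,43,-1],
    [0,0,0,2,0,43,-1]
  ]
}}

```text
time: 4.45
ee_pos: [0.5517, 0.0578, 0.0582]
eef_rot: [0.1, 0.995, 0.0, 0.001]
ft_force: [-12.6, -4.3, 29.3]
width: 0.0007
grip_force: 14.8
```

Emit:
{"name": "apply_moves", "arguments": {
  "steps": [
    [0,0,0,0,0,-20,-1],
    [0,0,0,0,0,-43,-1],
    [0,0,0,0,0,-43,-1],
    [0,0,0,0,-150,-43,-1],
    [0,0,0,0,-150,-43,-1],
    [0,0,0,0,-150,-43,-1],
    [0,0,0,0,-150,-43,-1],
    [0,0,0,0,-150,-43,-1],
    [0,0,0,0,-150,-43,-1],
    [0,0,0,0,-150,-43,-1]
  ]
}}

```text
time: 5.28
ee_pos: [0.5217, -0.0877, 0.0984]
eef_rot: [0.099, 0.995, 0.0, 0.0]
ft_force: [0.0, 0.6, -0.4]
width: 0.0008
grip_force: 0.0
```

Run:
```python
from h import *
go('bar',.066)
P=cloud(r.camera("scene")).reshape(-1,3)
for o in (.1125,-.1125):
    k=(np.linalg.norm(P[:,:2]-C-o*Y,axis=1)<(.014 if o>0 else .007))&(P[:,2]<.08); print(o,k.sum(),np.median(P[k,2]))
```

```text
bar [ 0.521  -0.0887  0.066 ] turn [0.0007 0.0003 0.001 ] shift mm [ 0.5 -1.1 32.4] 5.2833
0.1125 38 0.05847610612242779
-0.1125 19 0.06659152816339137
```

The large button is in, with its top at 58.5 mm, and the small button is still out. Now the bar key.

Emit:
{"name": "apply_moves", "arguments": {
  "steps": [
    [0,0,0,0,-1,15,-1],
    [0,0,0,0,-1,28,-1],
    [0,0,0,0,-1,32,-1],
    [0,0,0,0,-1,34,-1],
    [0,0,0,0,-1,36,-1],
    [0,0,0,0,-1,38,-1],
    [0,0,0,0,-1,40,-1],
    [0,0,0,0,-1,41,-1],
    [0,0,0,0,-1,42,-1],
    [0,0,0,0,-1,42,-1],
    [0,0,0,0,-1,42,-1],
    [0,0,0,0,-1,42,-1],
    [0,0,0,0,-1,42,-1],
    [0,0,0,0,-1,42,-1]
  ]
}}

```text
time: 6.5
ee_pos: [0.5218, -0.0892, 0.0582]
eef_rot: [0.1, 0.995, 0.001, 0.001]
ft_force: [-7.1, 4.0, 19.7]
width: 0.0004
grip_force: 9.7
```

Run:
```python
from h import *
P=cloud(r.camera("scene")).reshape(-1,3); s=r.read_state(); print(s["ee_pos"],s["ft_force"])
for nm,o,e,rad in (("large",.1125,0,.014),("small",-.1125,0,.007),("rockNear",.0375,-.02,.007),("rockFar",.0375,.02,.007)):
    k=(np.linalg.norm(P[:,:2]-C-o*Y-e*X,axis=1)<rad)&(P[:,2]<.08); print(nm,k.sum(),np.median(P[k,2]))
```

```text
[ 0.52181844 -0.08922993  0.05820815] [-7.53753759  4.86749189 17.67799824]
large 39 0.058456025253933064
small 19 0.0665000396242541
rockNear 15 0.058755128114711286
rockFar 15 0.06676508686798205
```

All the controls read as required and the bar key is held fully down, so I'm handing in.

```bash
python3 -c "
from bench import r
print(r.close_job())"
```

```text
the job is handed in; nothing more can be done
None
```

I handed the job in at about 6.5 s: I switched the rocker over, pushed the large button in, then pressed the bar key fully down and held it there, without pressing the small button; the judge returned no verdict.

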